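Check the hotplate with a surface thermometer

ROBOT

A 7-joint arm with a two-finger parallel gripper is mounted at the origin on the work surface. World frame = base frame: x ahead of the robot, y to its left, z up, the work surface at z = 0. Lengths are in m, angles in rad, forces in N, time in s.
With the tool pointing down it reaches from about 0.425 to 0.925 m from the base axis. Payload 6.8 kg.
Tool frame: the origin (TCP) lies on the mounting face of the last link; the fingertips stand 173 mm ahead of it and the grasp point (between the pads) lies 155 mm ahead of it; z points along the fingers, y is the line along which they close (so a half turn about z gives the same grasp; the last joint's range is limited). The gripper opens to 85 mm and grips with 20 to 120 N. Pads are 22 mm wide; open, the fingers measure 114 mm over their backs; the gripper's body (76 mm by 85 mm) begins 54 mm behind the grasp point. The pads swing forward as they close: fully open they stand 13 mm farther back than shut.
Start: joints at [-0.108, 0.477, 0.022, 1.555, -0.011, 1.109, -0.083], TCP at [0.675, 0, 0.405] pointing down, gripper open.
Joint ranges: [-2.96, 2.96], [-0.34, 2.1], [-1.41, 1.46], [0.24, 2.44], [-1.37, 4.51], [0.17, 1.92], [-2.96, 2.96]. Speed limits (rad/s): [2.39, 2.39, 3.14, 3.14, 3.14, 3.14, 3.14].

INTERFACE

Orientations are given as a unit quaternion [w, x, y, z].
In Python, from station import bot gives the robot as it stands. The module is installed in compiled form; this text tells all that it offers.
- The arm moves only by the shell command python3 -m pendant 'ROWS' [FORCE]. ROWS is JSON, a list of rows, each a list of 5 numbers: the finger opening in m, from 0 to 0.0854, then the shift along the tool's x, y, z in m, then the turn about the tool's z in degrees. In form: [[jaw, x, y, z, yaw], ...]. A call has 1 to 12 rows; each row shifts and turns the commanded pose from where the row before left it, along the tool's axes as they then stand; what a row does not reach is not made up. A row lasts 1/12 s, in which the tool goes at most 41.7 mm and 7.16 degrees, less where a joint would pass 70% of its speed; a pose out of reach is approached as far as the arm can. A call with a gripper value outside its range is refused whole. The fingers move at their own pace and stop on an object; FORCE is the grip in N (left out, the last holds). Time passes only in rows, so rows that do not move let the fingers close. It gives the time, the measured TCP pose, the force, the opening and the grip force at its end, in the units of the state.
- bot.get_obs(): the state, without advancing time (a new reading comes with each control period).
- bot.read_camera(name): name is "scene" or "side" or "wrist"; returns (picture, depth): 400x640x3 uint8, blue, green, red; 400x640 float32, m along the optical axis (not along the pixel's ray), 0 where there is no reading.
- bot.camera_model(name): a dict with "intrinsics" (3x3 intrinsics, pixels), "R" (3x3) and "t" (3): a world point X has camera coordinates R X + t. Camera axes: x right, y down, z forward; pixel columns grow to the right and rows downward; lengths in m; the calibration is good to about 2 mm. A picture is of the moment at which its call begins: read the wrist's pose just before it. camera_model takes no time and is no camera call; for the wrist camera it gives the pose at the moment of the call.
- bot.hand_in(): hands the job in; it is judged then, once.
Trained networks look in the newest picture that a camera, given by its name, has taken for a name from the list of things; names that differ only in an ending like _2 or _b are one class to them, and where a whole thing is asked for, a point or a joint stands for the part that bears it (a point fixed in the world has none). Each returns a list of dicts, best first, with "score" (0 to 1); they miss things now and then, are a little off and sometimes report something else, mostly with a low value. They report only what shows in the picture. A call takes as long as a camera call. They do not tell look-alikes from the thing itself.
- bot.boxes_of(name, camera): "at" ([column, row] in pixels, amid what is visible of it).
- bot.trace(name, camera): "mask" (400x640 bool, what is visible of it) and "at" ([column, row] in pixels, amid what is visible of it).
- bot.pinpoint(name, camera): "at" ([column, row] in pixels: a listed point, or the origin of a listed thing).
The state is a dict: "t": time; "q": joint angles; "joint_vel": joint speeds; "joint_torque": joint torques, N m; "eef_pos": TCP position; "tool_rot": TCP orientation; "contact_force": force on the tool from outside, world axes, zero at the start; "torque": the same for the moment, N m; "gripper_width": opening from 0.0 (shut) to 1.0 (fully open); "grasp_force": force on a finger pad.
Only numpy, scipy, OpenCV 4.12 (cv2) and the standard library are available. Lean on these libraries where they do the work, as an engineer would, in place of code of your own. Each camera call takes 0.05 s, during which the arm holds its last target. There are 200 camera calls.

TASK

The hotplate is due for a temperature check: lift the glass beaker off it and set it down gently on the cork mat, then draw the surface thermometer out of its sloping holder and hold it upright on the plate with its sprung copper foot inside the small printed circle at the centre. Press lightly, so that the foot is pushed about half of its travel into its sleeve. Finish while holding it there, do not let go, and leave the other things on the bench where they are.

Things in the scene. Friction and masses are not known exactly. Their poses are not given: they have to be found in the camera images.
- hotplate: White compact hotplate fixed to the bench. Origin on the bench under the centre of its square white ceramic plate (140 x 140 mm, top face at z 90 mm, level). The sloping control nose with two knobs reaches to 140 mm from the origin on its -x side and is at most 75 mm high; the other sides end 75 mm from the origin. z up.
- plate_mark (a point): Centre of the small dark circle (30 mm outside diameter) printed at the centre of the plate, on the plate's top face; a larger circle of 124 mm is printed around it. At the start the beaker stands over it.
- beaker: Empty 100 ml glass beaker, a straight cylinder 50 mm in diameter, 70 mm high, wall 2.5 mm, about 60 g, loose, standing upright on the plate over the small circle. Origin at the centre of its underside, z up. Can be gripped from above across its outside.
- mat: Round cork mat fixed to the bench, 120 mm in diameter, 8 mm thick. Origin at the centre of its underside, z up. It is on the left or the right of the hotplate, the holder on the other side.
- holder: Bench holder for the thermometer, fixed: a dark steel foot 120 x 90 x 14 mm with an aluminium tube (34 mm outside, 24 mm bore, 85 mm long, open at the top) that leans 25 degrees from vertical towards the holder's -x side. Origin at the centre of the foot's underside, z up.
- holder_mouth (a point): Centre of the upper rim of the holder's tube, 97 mm above the bench. The thermometer's flange rests on this rim; it comes out along the tube's axis and must be drawn about 80 mm to be clear.
- probe: Cordless surface thermometer, 191 mm long, about 140 g, loose, in the holder and leaning 25 degrees with it (2 of play). Origin at the centre of the free face of its copper foot (unpressed), z up the handle. Along z: foot 0 to 10 mm, steel sleeve 21 mm wide to 30, stem 8 mm to 62, black nose 22 mm to 78, flange 32 mm to 84, grey handle to 191. Centre of mass about 110 mm up.
- probe_grip (a point): Point on the axis inside the thermometer's grey handle, 158 mm up its z axis from the foot, 33 mm below the top end. The handle is 26 mm along the thermometer's x by 22 mm along its y, straight from 84 to 191 mm, free above the holder's rim; the display is on its +x face. Same axes as the thermometer.
- foot_face (a point): Centre of the free face of the thermometer's copper foot, 14 mm in diameter; it moves up the thermometer's z axis as the foot is pressed in.
- foot (a joint): How far the sprung foot is pushed into its sleeve: 0 free, 0.008 m fully in (then it is rigid). The spring gives 0.7 N at the start of travel and 0.7 N more per mm: 3.5 N at half travel (4 mm), 6.3 N fully in.
- bottle: Bystander: glass bottle with a blue cap, 70 mm in diameter, 145 mm high, loose. Origin at the centre of its underside.
- tuberack: Bystander: pink rack of small blue-capped tubes, 80 x 160 x 57 mm, loose. Origin at the centre of its underside.
- tipbox: Bystander: yellow pipette-tip box, 124 x 89 x 72 mm, loose. Origin at the centre of its underside.
- washbottle: Bystander: white wash bottle with a red cap and bent spout, 68 mm in diameter, 185 mm high, spout reaching 73 mm out on its -x side, loose. Origin at the centre of its underside.
Things that resemble listed ones, but are neither listed nor needed, are in the scene too. There is more than one size of the probe; the one meant has the size given above. Leave any green look-alike of the holder alone.

How it is judged:
On the way, in this order (a step that is already met when the one before it is completed fails the run):
1. the beaker stands on the cork mat, let go (horizontal distance between beaker and mat below 0.036 m and z of beaker in the frame of mat between 0.005 and 0.012 m and angle between beaker's own z axis and vertical below 0.1 rad and contact force between the fingers and beaker below 0.05 N and linear speed of beaker below 0.03 m/s), for 0.2 s.
2. the thermometer is drawn clear of its holder by the gripper (contact force between the fingers and probe above 2 N and contact force between probe and holder below 0.05 N and distance between foot_face and holder above 0.1 m), for 0.1 s.
3. the thermometer stands upright in the gripper with its foot in the small circle, pressed part of the way in (contact force between the fingers and probe above 2 N and contact force between probe and holder below 0.05 N and horizontal distance between foot_face and plate_mark below 0.009 m and angle between probe's own z axis and vertical below 0.105 rad and value of joint foot between 0.0015 and 0.0065 m and contact force between probe and hotplate between 0.7 and 8 N), for 0.5 s.
At the end, for the whole second after the job is handed in: Thermometer in the grip (2 N or more), off the holder, upright within 6 deg, foot centre within 9 mm of the small circle's centre, foot pushed in 1.5 to 6.5 mm, 0.7 to 8 N on the hotplate; beaker upright, at rest and released on the mat, within 36 mm of its centre (all of step 1 and all of step 3); the arm keeps its last pose, push and grip.
It fails at once if the thermometer is jabbed against the hotplate (over 20 N) (contact force between probe and hotplate above 20 N).
It fails at once if the beaker is tipped over (angle between beaker's own z axis and vertical above 0.6 rad).
It fails at once if the beaker is dropped (over 0.5 m/s while not held) (linear speed of beaker above 0.5 m/s and contact force between the fingers and beaker below 0.05 N).
It fails at once if the blue-capped bottle, tube rack, tip box, wash bottle: one of them is moved by more than 30 mm (distance of any of bottle, tuberack, tipbox, washbottle from where it was at the start of the episode above 0.03 m).
It also fails if it takes over 61 s, if anything falls off the work surface, if the arm or the gripper's body presses on something with over 40 N, if the wrist force passes 120 N, or if a joint passes its speed limit or range.

## Working session

There is one attempt and no reset: what is moved stays moved. The work goes in short steps, Python scripts to look and compute and a shell command to move; the robot and the scene stay as the last step left them, time stands still between calls to the robot, and variables do not carry over. Pictures are saved under pics/ and viewed, at most 13 in all, crops included, and the job is handed in when it is done.

```bash
mkdir -p pics
cat > h.py <<'E'
import numpy as np,cv2
from station import bot
from scipy.spatial.transform import Rotation as Rn
def cloud(cam,d):
    m=bot.camera_model(cam);K=np.array(m["intrinsics"]);R=np.array(m["R"]);t=np.array(m["t"])
    v,u=np.mgrid[0:400,0:640]
    P=np.stack([(u-K[0,2])/K[0,0]*d,(v-K[1,2])/K[1,1]*d,d],-1)
    W=(P-t)@R; W[d<=0]=np.nan
    return W
def ray(cam,uv):
    m=bot.camera_model(cam);K=np.array(m["intrinsics"]);R=np.array(m["R"]);t=np.array(m["t"])
    return -R.T@t, R.T@np.linalg.inv(K)@np.array([uv[0],uv[1],1.])
def atz(cam,uv,z):
    o,r=ray(cam,uv); return o+r*(z-o[2])/r[2]
E
python3 - <<'E'
from h import *
np.set_printoptions(precision=3,suppress=True)
ims=[]
for c in ["scene","side"]:
    p,d=bot.read_camera(c); W=cloud(c,d); np.savez(f"{c}.npz",p=p,W=W); cv2.imwrite(f"pics/{c}0.png",p)
    print(c,ray(c,[320,200]))
    for n in ["beaker","mat","holder","probe","holder_mouth","probe_grip","plate_mark","hotplate"]:
        for r in bot.pinpoint(n,c)[:3]:
            u,v=map(int,r["at"]); 
            print(n,round(r["score"],2),u,v,W[min(max(v,0),399),min(max(u,0),639)])
E
```

```text
scene (array([1.33 , 0.719, 0.873]), array([-0.609, -0.539, -0.581]))
beaker 0.57 303 211 [0.618 0.016 0.116]
mat 0.71 257 192 [ 0.545 -0.305  0.007]
holder 0.92 391 257 [0.515 0.293 0.016]
holder 0.85 449 281 [0.505 0.48  0.033]
probe 0.56 459 239 [nan nan nan]
holder_mouth 0.71 459 253 [ 0.337  0.438 -0.003]
holder_mouth 0.61 393 232 [0.503 0.281 0.103]
probe_grip 0.8 423 238 [0.369 0.323 0.016]
plate_mark 0.56 301 209 [0.62  0.009 0.122]
hotplate 0.86 301 231 [0.648 0.034 0.062]
side (array([-0.106,  0.687,  0.826]), array([ 0.572, -0.584, -0.577]))
beaker 0.71 312 211 [0.59  0.013 0.102]
beaker 0.5 375 171 [ 0.662 -0.405  0.028]
mat 0.9 392 199 [ 0.516 -0.315  0.011]
holder 0.87 268 296 [0.495 0.279 0.015]
holder 0.78 212 351 [0.463 0.475 0.016]
holder 0.34 263 274 [0.485 0.292 0.114]
probe 0.73 261 285 [0.511 0.285 0.051]
probe 0.66 282 383 [0.292 0.412 0.002]
holder_mouth 0.93 265 274 [0.472 0.294 0.126]
holder_mouth 0.93 208 329 [0.491 0.459 0.056]
probe_grip 0.89 287 334 [0.37  0.325 0.015]
probe_grip 0.84 268 263 [0.438 0.305 0.192]
plate_mark 0.89 312 212 [0.588 0.015 0.1  ]
hotplate 0.62 317 233 [0.534 0.05  0.069]
```

View pics/scene0.png

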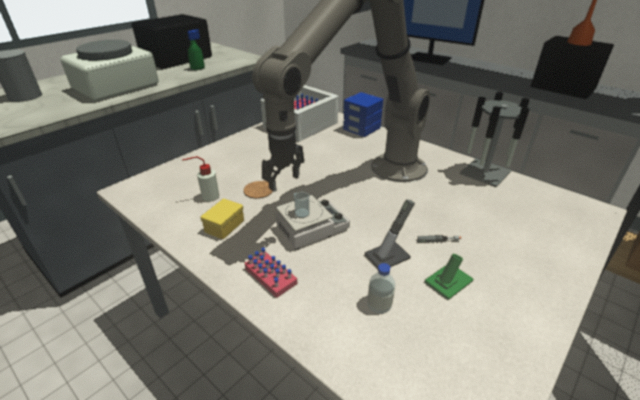

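View pics/side0.png

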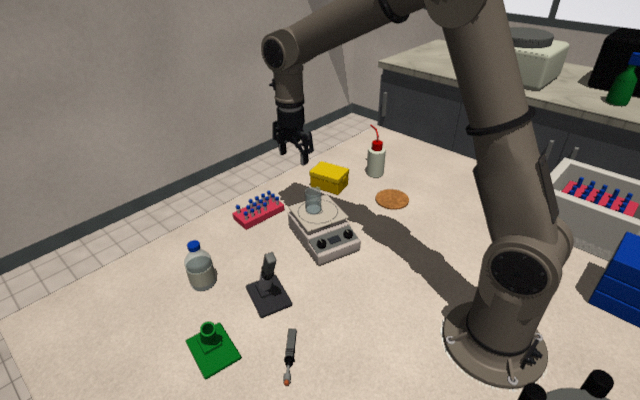

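The scene picture shows the beaker on the hotplate (303,205), the mat (257,189), the dark holder with a probe (390,240), a green holder look-alike (449,278) and a probe lying on the bench (438,238). The candidates for the probe are the one in the dark holder (side 268,265) and the one lying down (side 290,355). I'll measure both and check them in a crop.

Run:
```python
from h import *
np.set_printoptions(precision=4,suppress=True)
def pca(P):
    c=np.median(P,0); P=P[np.linalg.norm(P-c,axis=1)<.16]; c=P.mean(0)
    w,V=np.linalg.eigh(np.cov((P-c).T)); s=(P-c)@V[:,2]; return len(P),c,V[:,2],np.ptp(s)
for c in ["scene","side"]:
    p,d=bot.read_camera(c); W=cloud(c,d)
    for n in ["mat","beaker","probe","holder"]:
        for r in bot.trace(n,c)[:3]:
            m=cv2.erode(r["mask"].astype(np.uint8),np.ones((2,2)))>0
            P=W[m]; P=P[np.isfinite(P[:,0])]
            if n=="mat": P=P[(P[:,2]<.03)]; print(c,n,r["score"],r["at"],np.median(P,0),P.min(0),P.max(0))
            elif n=="holder": 
                Q=P[(P[:,2]<.022)&(P[:,2]>.006)]; print(c,n,r["at"],len(Q), cv2.minAreaRect((Q[:,:2]*1000).astype(np.float32)) if len(Q)>5 else 0)
            elif len(P)>5: print(c,n,round(r["score"],2),r["at"],*pca(P))
    Q=W[(np.abs(W[...,2]-.09)<.004)&(np.abs(W[...,0]-.6)<.15)&(np.abs(W[...,1])<.13)]
    print(c,"plate",len(Q),cv2.minAreaRect((Q[:,:2]*1000).astype(np.float32)))
    for n in ["plate_mark","beaker","holder_mouth","probe_grip"]:
        z={"plate_mark":.09,"beaker":.09,"holder_mouth":.097,"probe_grip":.164}[n]
        for r in bot.pinpoint(n,c)[:3]: print(c,n,r["score"],r["at"],atz(c,r["at"],z))
    if c=="side":
        cv2.imwrite("pics/crop1.png",cv2.resize(p[240:395,180:330],None,fx=3.8,fy=3.8,interpolation=cv2.INTER_CUBIC))
```

```text
scene beaker 0.6 [301.6, 205.3] 318 [0.6113 0.0045 0.1291] [-0.4315 -0.4291  0.7935] 0.07767651436103071
scene probe 0.86 [400.8, 217.4] 329 [0.4776 0.2898 0.1475] [-0.4319  0.1391  0.8911] 0.11576093305336796
scene probe 0.7 [434.8, 238.0] 197 [0.3432 0.351  0.0109] [-0.6805  0.7324  0.0219] 0.13426821165707184
scene holder [449.9, 281.8] 608 ((479.3787536621094, 473.33935546875), (84.09542083740234, 118.8739013671875), 76.7286148071289)
scene holder [388.9, 253.3] 476 ((509.25286865234375, 276.9530334472656), (82.5263442993164, 119.06830596923828), 68.88172912597656)
scene plate 622 ((592.6408081054688, -6.955116271972656), (142.49774169921875, 139.043212890625), 71.8145523071289)
scene plate_mark 0.88 [303.3, 211.6] [ 0.5951 -0.0051  0.09  ]
scene beaker 0.55 [303.3, 213.1] [0.601  0.0004 0.09  ]
scene holder_mouth 0.86 [394.0, 235.5] [0.5075 0.2889 0.097 ]
scene holder_mouth 0.81 [458.8, 254.4] [0.4557 0.4722 0.097 ]
scene probe_grip 0.73 [403.7, 208.6] [0.454  0.2803 0.164 ]
scene probe_grip 0.49 [420.8, 240.3] [0.5475 0.3915 0.164 ]
side mat 0.86 [393.1, 197.7] [ 0.5141 -0.3164
[... 412 characters left out ...]
581237792969, 274.8087463378906), (85.74855041503906, 117.41975402832031), 70.73782348632812)
side holder [211.3, 353.0] 1254 ((469.6251220703125, 470.0274353027344), (86.92152404785156, 118.04737854003906), 79.18418884277344)
side plate 909 ((587.8922729492188, -7.810691833496094), (140.0504913330078, 143.35401916503906), 71.18846130371094)
side plate_mark 0.87 [314.8, 211.4] [ 0.5933 -0.0025  0.09  ]
side beaker 0.91 [314.8, 212.7] [0.5886 0.0023 0.09  ]
side holder_mouth 0.89 [209.6, 329.7] [0.455  0.4696 0.097 ]
side holder_mouth 0.75 [262.3, 272.3] [0.5049 0.2793 0.097 ]
side probe_grip 0.59 [267.5, 261.4] [0.4675 0.2852 0.164 ]
side probe_grip 0.58 [290.1, 335.7] [0.275  0.3902 0.164 ]
```

View pics/crop1.png

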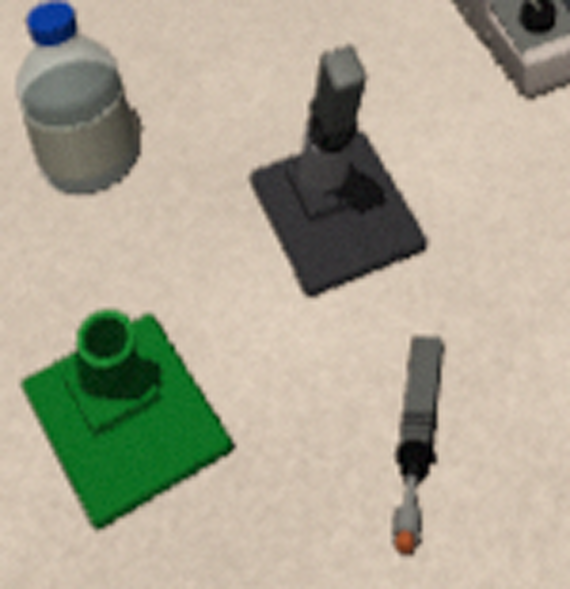

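The lying probe is about 140 mm long, so it is the small look-alike. The one in the dark holder shows 115 mm of flange and handle, which matches the 191 mm size, so that is the one meant. Next I'll check the tool axes and the wrist camera.

Run:
```python
from h import *
np.set_printoptions(precision=4,suppress=True)
o=bot.get_obs(); w=o["tool_rot"]; print(o["eef_pos"]); print(Rn.from_quat([w[1],w[2],w[3],w[0]]).as_matrix()); print(o["contact_force"],bot.camera_model("wrist"))
p,d=bot.read_camera("wrist"); W=cloud("wrist",d); 
for r in bot.trace("beaker","wrist")[:2]: 
    P=W[r["mask"]];P=P[np.isfinite(P[:,0])]; print(r["at"],r["score"],np.median(P,0)); Q=P[P[:,2]>.15]; print(len(Q), cv2.minEnclosingCircle((Q[:,:2]*1000).astype(np.float32)))
Q=W[(np.abs(W[...,2]-.09)<.004)]
print("plate",len(Q),cv2.minAreaRect((Q[:,:2]*1000).astype(np.float32)))
```

```text
[ 0.675  -0.      0.4047]
[[ 0.  1. -0.]
 [ 1. -0.  0.]
 [ 0. -0. -1.]]
[ 0.0757  0.1084 -0.3427] {'intrinsics': array([[309.5629,   0.    , 322.2774],
       [  0.    , 309.5629, 195.3279],
       [  0.    ,   0.    ,   1.    ]]), 'R': array([[ 1.    , -0.0003,  0.0005],
       [-0.0004, -0.9644,  0.2645],
       [ 0.0004, -0.2645, -0.9644]]), 't': array([-0.6749, -0.0337,  0.379 ])}
[228.0, 200.9] 0.93 [ 0.5972 -0.008   0.1345]
1431 ((603.3497314453125, -5.704858779907227), 27.21854019165039)
plate 15680 ((588.4000244140625, -8.450225830078125), (139.9820098876953, 139.84649658203125), 71.70000457763672)
```

```bash
python3 -m pendant '[[0.085,-0.005,-0.038,0,0],[0.085,0,-0.038,0,0],[0.085,0,0,0.02,0],[0.085,0,0,0.02,0],[0.085,0,0,0,0]]' 20
python3 - <<'E'
from h import *
p,d=bot.read_camera("wrist"); W=cloud("wrist",d); cv2.imwrite("pics/w1.png",p)
for r in bot.trace("beaker","wrist")[:1]: 
    P=W[r["mask"]];P=P[np.isfinite(P[:,0])]; Q=P[P[:,2]>.15]; print(r["at"],len(Q), cv2.minEnclosingCircle((Q[:,:2]*1000).astype(np.float32)),np.percentile(Q,[3,97],axis=0))
Q=W[(np.abs(W[...,2]-.09)<.004)]
print("plate",len(Q),cv2.minAreaRect((Q[:,:2]*1000).astype(np.float32)))
E
```

```text
t: 2.32
eef_pos: [0.5972, -0.005, 0.3617]
tool_rot: [-0.002, 0.707, 0.707, -0.002]
contact_force: [-0.6, -0.8, -0.3]
gripper_width: 0.999
grasp_force: 0.0
[330.5, 217.8] 2156 ((604.0318603515625, -5.881572246551514), 27.57643699645996) [[ 0.58043454 -0.03021049  0.15081418]
 [ 0.62594456  0.02064616  0.16345173]]
plate 20998 ((589.7460327148438, -8.441871643066406), (139.83885192871094, 140.6113739013672), 71.6020278930664)
```

View pics/w1.png

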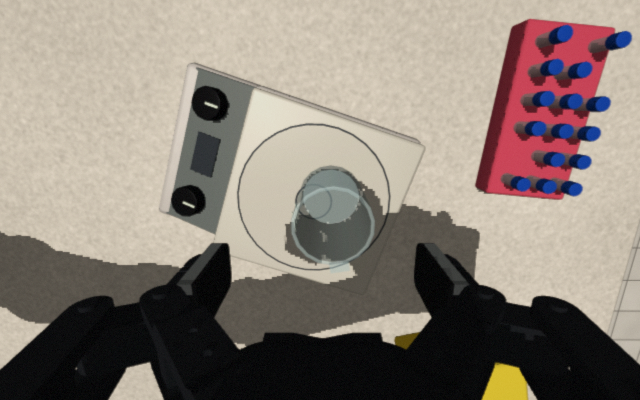

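The wrist view shows the beaker rim centred at (333,226), just off the small circle at (315,203), with the fingers well to either side.

```bash
python3 -m pendant '[[0.085,0,0.006,0.02,0],[0.085,0,0,0.03,0],[0.085,0,0,0.022,0],[0.085,0,0,0,0],[0.04,0,0,0,0],[0.04,0,0,0,0],[0.04,0,0,0,0],[0.04,0,0,0,0],[0.04,0,0,0,0]]' 20
```

```text
t: 3.17
eef_pos: [0.606, -0.005, 0.2951]
tool_rot: [0.001, 0.707, 0.707, 0.002]
contact_force: [0.3, 0.3, 7.5]
gripper_width: 0.588
grasp_force: 20.9
```

```bash
python3 -m pendant '[[0.04,0,0,-0.01,0],[0.04,0,0,-0.02,0],[0.04,0,0,-0.03,0],[0.04,0,0,-0.02,0],[0.04,0,0,0,0]]'
python3 - <<'E'
from h import *
W=np.load("side.npz")["W"]
for n,(a,b,c,d) in dict(tip=(160,195,305,352),wash=(138,180,364,386)).items():
    P=W[a:b,c:d].reshape(-1,3); P=P[(P[:,2]>.03)&(P[:,2]<.25)]; print(n,np.percentile(P,[3,97],axis=0))
for n in ["mat"]:
  p,d=bot.read_camera("scene"); Q=cloud("scene",d)
  for r in bot.trace(n,"scene")[:2]:
    P=Q[r["mask"]]; print(r["at"],np.nanmedian(P,0),np.nanpercentile(P,[3,97],axis=0))
E
```

```text
t: 3.58
eef_pos: [0.6064, -0.005, 0.3786]
tool_rot: [0.003, 0.707, 0.707, 0.003]
contact_force: [1.2, 0.2, -0.2]
gripper_width: 0.584
grasp_force: 21.2
tip [[ 0.6064962  -0.28191765  0.03370298]
 [ 0.80296918 -0.0086393   0.16045043]]
wash [[ 0.64425415 -0.43649203  0.03400178]
 [ 0.69793052 -0.39014925  0.14347367]]
[258.4, 191.6] [ 0.53153538 -0.31754265  0.00466266] [[ 0.47302335 -0.37154658 -0.00194599]
 [ 0.58182693 -0.26694198  0.0083973 ]]
```

```bash
python3 -m pendant '[[0.04,-0.015,-0.004,0,0],[0.04,-0.033,-0.009,0,0],[0.04,-0.033,-0.009,0,0],[0.04,-0.033,-0.009,0,0],[0.04,-0.033,-0.009,0,0],[0.04,-0.033,-0.009,0,0],[0.04,-0.033,-0.009,0,0],[0.04,-0.033,-0.009,0,0],[0.04,-0.033,-0.009,0,0],[0.04,-0.025,-0.008,0,0],[0.04,-0.01,-0.002,0,0],[0.04,0,0,0,0]]' 
python3 -m pendant '[[0.04,0,0,0.02,0],[0.04,0,0,0.03,0],[0.04,0,0,0.03,0],[0.04,0,0,0.03,0],[0.04,0,0,0.025,0],[0.04,0,0,0.015,0],[0.04,0,0,0.006,0],[0.04,0,0,0,0]]'
```

```text
t: 4.68
eef_pos: [0.5172, -0.3219, 0.3717]
tool_rot: [-0.001, 0.709, 0.705, -0.001]
contact_force: [-0.1, 0.7, 0.6]
gripper_width: 0.582
grasp_force: 21.1
t: 5.35
eef_pos: [0.5193, -0.3166, 0.2151]
tool_rot: [-0.002, 0.706, 0.708, 0.0]
contact_force: [-0.1, -0.4, -0.6]
gripper_width: 0.581
grasp_force: 21.1
```

```bash
python3 -m pendant '[[0.04,0,0,0.002,0],[0.04,0,0,0,0],[0.04,0,0,0.002,0],[0.04,0,0,0,0],[0.04,0,0,0,0]]'
```

```text
t: 5.77
eef_pos: [0.5191, -0.3191, 0.2133]
tool_rot: [0.0, 0.707, 0.707, 0.0]
contact_force: [0.7, 0.2, -0.7]
gripper_width: 0.58
grasp_force: 21.1
```

```bash
python3 -m pendant '[[0.04,0,0,0.002,0],[0.04,0,0,0,0],[0.04,0,0,0.001,0],[0.04,0,0,0,0],[0.04,0,0,0,0]]'
```

```text
t: 6.18
eef_pos: [0.5193, -0.3194, 0.2127]
tool_rot: [0.001, 0.707, 0.707, 0.0]
contact_force: [-6.4, 2.8, 22.4]
gripper_width: 0.582
grasp_force: 22.3
```

```bash
python3 -m pendant '[[0.04,0,0,-0.002,0],[0.04,0,0,0,0],[0.06,0,0,0,0],[0.085,0,0,0,0],[0.085,0,0,0,0],[0.085,0,0,0,0],[0.085,0,0,0,0],[0.085,0,0,-0.02,0],[0.085,0,0,-0.03,0],[0.085,0,0,-0.04,0],[0.085,0,0,-0.04,0],[0.085,0,0,0,0]]'
python3 - <<'E'
from h import *
p,d=bot.read_camera("side"); W=cloud("side",d)
for r in bot.trace("beaker","side")[:2]:
    P=W[r["mask"]]; print(r["score"],r["at"],np.nanpercentile(P,[5,50,95],axis=0))
s=bot.pinpoint("beaker","side"); print([(r["score"],r["at"],atz("side",r["at"],.008)) for r in s[:2]])
cv2.imwrite("pics/s2.png",cv2.resize(p[80:280,200:480],None,fx=2.5,fy=2.5))
E
```

```text
t: 7.18
eef_pos: [0.5211, -0.3206, 0.3498]
tool_rot: [0.006, 0.707, 0.707, 0.002]
contact_force: [1.1, -0.0, 0.8]
gripper_width: 0.997
grasp_force: 0.0
0.58 [390.9, 191.9] [[ 0.49608407 -0.34119147  0.014481  ]
 [ 0.51446585 -0.30407436  0.05660672]
 [ 0.54154417 -0.29310923  0.08002255]]
0.47 [264.5, 298.7] [[0.44499961 0.23479105 0.01173251]
 [0.49065932 0.28324071 0.0163389 ]
 [0.55031805 0.31942955 0.07171676]]
[(0.53, [391.9, 200.7], array([ 0.51244621, -0.30983727,  0.008     ]))]
```

View pics/s2.png

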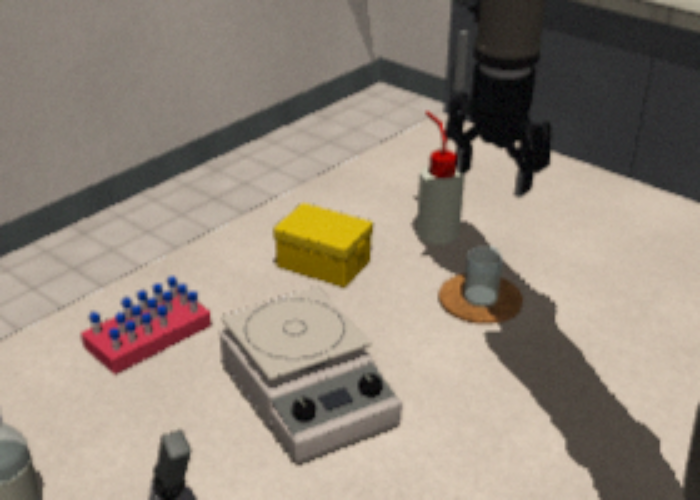

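The beaker stands upright on the mat (392,192). Next I'll travel to the probe.

```bash
python3 -m pendant '[[0.085,0,0,-0.04,0],[0.085,0.02,0,-0.035,0],[0.085,0.04,-0.003,-0.025,0],[0.085,0.04,-0.003,0,0],[0.085,0.04,-0.003,0,0],[0.085,0.04,-0.003,0,0],[0.085,0.04,-0.003,0,0],[0.085,0.04,-0.003,0,0],[0.085,0.04,-0.003,0,0],[0.085,0.04,-0.003,0,0],[0.085,0.04,-0.003,0,0],[0.085,0.04,-0.003,0,0]]'
python3 -m pendant '[[0.085,0.04,-0.004,0,0],[0.085,0.04,-0.004,0,0],[0.085,0.04,-0.004,0,0],[0.085,0.04,-0.005,0,0],[0.085,0.03,0,0,0],[0.085,0,0,0,-7],[0.085,0,0,0,-7],[0.085,0,0,0,-7],[0.085,0,0,0,-7],[0.085,0,0,0,-7]]'
python3 -m pendant '[[0.085,0,0,0,-7],[0.085,0,0,0,-7],[0.085,0,0,0,-7],[0.085,0,0,0,-7],[0.085,0,0,0,-7],[0.085,0,0,0,0],[0.085,0,0,0,0]]'
cat > look.py <<'E'
from h import *
np.set_printoptions(precision=4,suppress=True)
import sys
o=bot.get_obs(); p,d=bot.read_camera("wrist"); W=cloud("wrist",d); cv2.imwrite("pics/%s.png"%sys.argv[1],p)
w=o["tool_rot"]; T=Rn.from_quat([w[1],w[2],w[3],w[0]]).as_matrix(); print(o["eef_pos"],o["q"]);print(T)
for r in bot.trace("probe","wrist")[:2]:
    P=W[r["mask"]];P=P[np.isfinite(P[:,0])]; print("probe",r["score"],r["at"])
    for a,b in [(.09,.11),(.11,.13),(.13,.15),(.15,.17),(.17,.19),(.19,.2),(.2,.21)]:
        Q=P[(P[:,2]>a)&(P[:,2]<b)]
        if len(Q)>8: print(a,len(Q),Q.mean(0),"tool ptp",np.ptp(Q@T,axis=0), "mid",T@((Q@T).min(0)+(Q@T).max(0))/2)
for n,z in [("probe_grip",.17),("holder_mouth",.097)]:
    for r in bot.pinpoint(n,"wrist")[:2]: print(n,r["score"],r["at"],atz("wrist",r["at"],z))
for r in bot.trace("holder","wrist")[:2]:
    P=W[r["mask"]];P=P[np.isfinite(P[:,0])];Q=P[(P[:,2]<.02)&(P[:,2]>.008)]
    print("holder",cv2.minAreaRect((Q[:,:2]*1000).astype(np.float32)))
E
python3 look.py w2
```

```text
t: 8.33
eef_pos: [0.4884, 0.098, 0.4369]
tool_rot: [-0.001, 0.707, 0.707, -0.001]
contact_force: [0.2, -0.3, 0.4]
gripper_width: 0.995
grasp_force: 0.0
t: 9.17
eef_pos: [0.472, 0.2862, 0.4364]
tool_rot: [-0.001, 0.459, 0.889, -0.002]
contact_force: [-0.7, -0.5, -0.5]
gripper_width: 0.998
grasp_force: 0.0
t: 9.75
eef_pos: [0.4723, 0.286, 0.4371]
tool_rot: [-0.001, 0.175, 0.984, -0.001]
contact_force: [-0.1, -0.4, -0.1]
gripper_width: 0.992
grasp_force: 0.0
[0.4723 0.286  0.4371] [-0.2969  0.2785 -0.4355  1.7897  0.1292  1.1044  0.4418]
[[-0.9384  0.3455 -0.0027]
 [ 0.3455  0.9384 -0.0011]
 [ 0.0021 -0.002  -1.    ]]
probe 0.97 [330.3, 40.6]
probe 0.88 [320.2, 182.2]
0.09 109 [0.496  0.2807 0.1059] tool ptp [0.0228 0.0309 0.0104] mid [0.4935 0.277  0.1047]
0.11 78 [0.4958 0.276  0.119 ] tool ptp [0.0127 0.0213 0.0199] mid [0.4964 0.276  0.12  ]
0.13 112 [0.4858 0.2795 0.1388] tool ptp [0.0131 0.0214 0.0199] mid [0.4841 0.2799 0.14  ]
0.15 124 [0.4753 0.2837 0.1617] tool ptp [0.0124 0.0218 0.0195] mid [0.4741 0.2835 0.1602]
0.17 134 [0.4656 0.2868 0.1817] tool ptp [0.04   0.0216 0.0198] mid [0.4533 0.291  0.1801]
0.19 696 [0.4429 0.2944 0.1966] tool ptp [0.0301 0.0218 0.0097] mid [0.4481 0.2923 0.1952]
0.2 549 [0.4504 0.2916 0.2022] tool ptp [0.017  0.0213 0.0051] mid [0.4498 0.2917 0.2026]
probe_grip 0.65 [322.5, 183.5] [0.4613 0.2907 0.17  ]
probe_grip 0.57 [322.8, 211.1] [0.4829 0.283  0.17  ]
holder_mouth 0.97 [319.7, 195.8] [0.4889 0.2777 0.097 ]
holder_mouth 0.75 [499.9, 102.8] [0.4615 0.473  0.097 ]
holder ((472.9982604980469, 469.2286071777344), (89.73946380615234, 120.15594482421875), 79.28243255615234)
holder ((503.0660095214844, 273.45660400390625), (90.22863006591797, 119.81871032714844), 70.40321350097656)
```

View pics/w2.png

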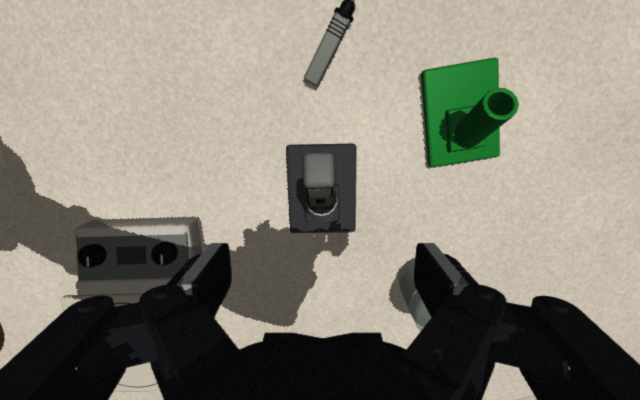

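The view shows the holder square to the tool and the probe's top at (319,160). The handle is 22 mm wide along the closing direction, and the fingers straddle it. The top face, the side face and the mouth all agree on a grip point of (0.459, 0.288, 0.170).

```bash
python3 -m pendant '[[0.085,0.013,-0.002,0.02,0],[0.085,0,0,0.03,0],[0.085,0,0,0.03,0],[0.085,0,0,0.022,0],[0.085,0,0,0.01,0],[0.085,0,0,0,0],[0.015,0,0,0,0],[0.015,0,0,0,0],[0.015,0,0,0,0],[0.015,0,0,0,0],[0.015,0,0,0,0],[0.015,0,0,0,0]]' 20
python3 -m pendant '[[0.015,0,0,0,0],[0.015,0,0,0,0]]'
```

```text
t: 11.0
eef_pos: [0.4596, 0.289, 0.3275]
tool_rot: [0.0, 0.174, 0.985, 0.0]
contact_force: [-0.0, -1.1, 2.9]
gripper_width: 0.25
grasp_force: 26.8
t: 11.17
eef_pos: [0.4596, 0.289, 0.3275]
tool_rot: [0.0, 0.174, 0.985, 0.0]
contact_force: [-1.1, 0.1, 6.0]
gripper_width: 0.256
grasp_force: 27.1
```

Gripped: an opening of 0.256 × 85 mm is about 22 mm. Next I'll draw it out along the tube axis.

```bash
python3 -m pendant '[[0.015,0.0042,0,-0.0091,0],[0.015,0.0063,0,-0.0136,0],[0.015,0.0063,0,-0.0136,0],[0.015,0.0063,0,-0.0136,0],[0.015,0.0063,0,-0.0136,0],[0.015,0.0063,0,-0.0136,0],[0.015,0.0063,0,-0.0136,0],[0.015,0.0042,0,-0.0091,0],[0.015,0,0,-0.01,0],[0.015,0,0,-0.02,0],[0.015,0,0,-0.01,0],[0.015,0,0,0,0]]'
cat > pose.py <<'E'
from h import *
import sys
np.set_printoptions(precision=4,suppress=True)
o=bot.get_obs(); w=o["tool_rot"]; T=Rn.from_quat([w[1],w[2],w[3],w[0]]).as_matrix(); print(o["t"],o["eef_pos"],o["q"],o["contact_force"],o["grasp_force"])
G=o["eef_pos"]+T[:,2]*.155
for c in ["scene","side"]:
    p,d=bot.read_camera(c); W=cloud(c,d); cv2.imwrite(f"pics/{sys.argv[1]}_{c}.png",p)
    for r in bot.trace("probe",c)[:3]:
        P=W[r["mask"]];P=P[np.isfinite(P[:,0])]; P=P[(np.linalg.norm(P-G,axis=1)<.19)&(P[:,2]<G[2]-.02)]
        if len(P)>20:
            z=P[:,2]; ax=np.polyfit(z,P[:,0],1);ay=np.polyfit(z,P[:,1],1)
            print(c,r["score"],r["at"],len(P),"zmin",z.min(),"slopes dx/dz dy/dz",ax[0],ay[0],"low",P[z<z.min()+.012].mean(0))
    for r in bot.pinpoint("foot_face",c)[:3]: print("foot",r["score"],r["at"])
E
python3 pose.py a
```

```text
t: 12.17
eef_pos: [0.4164, 0.3051, 0.4692]
tool_rot: [0.002, 0.174, 0.985, 0.002]
contact_force: [0.1, 0.1, -1.5]
gripper_width: 0.251
grasp_force: 26.2
12.1667 [0.4164 0.3051 0.4692] [-0.3405  0.1888 -0.4702  1.8262  0.0944  1.1438  0.3792] [ 0.1454  0.1461 -1.4613] 26.193014681339264
scene 0.79 [418.5, 182.9] 341 zmin 0.16878348252263153 slopes dx/dz dy/dz -0.43107120446292846 0.16950007044583343 low [0.4859 0.2865 0.175 ]
side 0.77 [269.5, 236.9] 262 zmin 0.17211691485727532 slopes dx/dz dy/dz -0.5359313873666975 0.20803883960482805 low [0.4687 0.2871 0.177 ]
foot 0.49 [287.6, 381.6]
```

View pics/a_side.png

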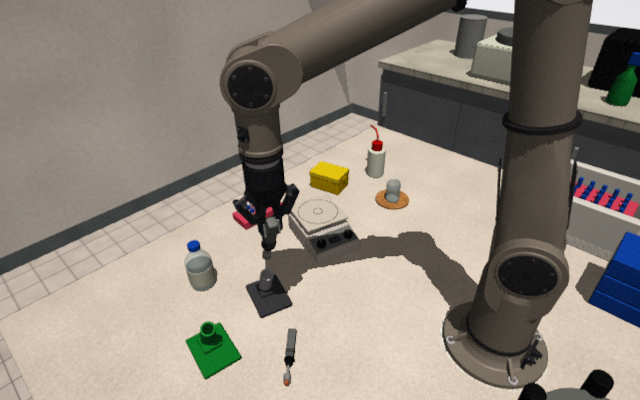

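The probe is clear of the tube and held at the same 25° lean, with its foot below at (267,255). The tool stays vertical, so I'll right the probe by pivoting it in the pads: set the foot outside the holder tube's rim on the lean side, then move the gripper back so the rim pushes the foot under it.

```bash
python3 -m pendant '[[0.015,0.018,0,0,0],[0.015,0.017,0,0,0],[0.015,0,0,0.02,0],[0.015,0,0,0.03,0],[0.015,0,0,0.026,0],[0.015,0,0,0.01,0],[0.015,0,0,0,0],[0.015,-0.01,0,0,0],[0.015,-0.01,0,0,0],[0.015,0,0,0,0]]'
python3 -m pendant '[[0.015,-0.008,0,0,0],[0.015,-0.008,0,0,0],[0.015,-0.008,0,0,0],[0.015,-0.008,0,0,0],[0.015,-0.008,0,0,0],[0.015,0,0,0,0]]'
python3 pose.py b
```

```text
t: 13.3
eef_pos: [0.405, 0.3089, 0.3821]
tool_rot: [0.002, 0.175, 0.985, 0.001]
contact_force: [0.2, 0.1, -1.4]
gripper_width: 0.253
grasp_force: 26.1
t: 13.8
eef_pos: [0.4403, 0.2975, 0.3851]
tool_rot: [0.001, 0.174, 0.985, 0.002]
contact_force: [-11.7, -2.7, 28.3]
gripper_width: 0.257
grasp_force: 32.7
13.8 [0.4403 0.2975 0.3851] [-0.3327  0.2976 -0.453   1.8958  0.1545  0.9786  0.3664] [-11.6655  -2.6676  28.3487] 32.69633084535599
scene 0.92 [408.8, 208.4] 263 zmin 0.08722262085843886 slopes dx/dz dy/dz -0.22825882761918362 0.09685476577207601 low [0.4809 0.2891 0.0936]
side 0.72 [267.5, 260.5] 268 zmin 0.0786550159087142 slopes dx/dz dy/dz -0.32779848087177277 0.1436897756248093 low [0.4667 0.2897 0.088 ]
foot 0.4 [286.6, 379.9]
```

View pics/b_side.png

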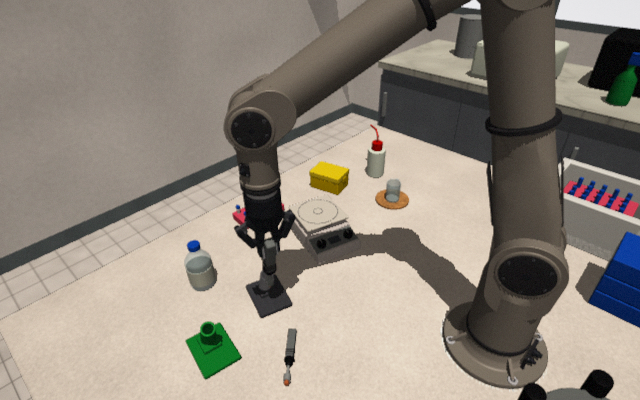

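Run:
```python
import cv2,numpy as np
a=cv2.imread("pics/b_scene.png")[160:275,360:450]; b=cv2.imread("pics/b_side.png")[215:330,225:315]
cv2.imwrite("pics/b_crop.png",cv2.resize(np.hstack([a,b]),None,fx=4.4,fy=4.4,interpolation=cv2.INTER_CUBIC))
```

```text
(no output)
```

View pics/b_crop.png

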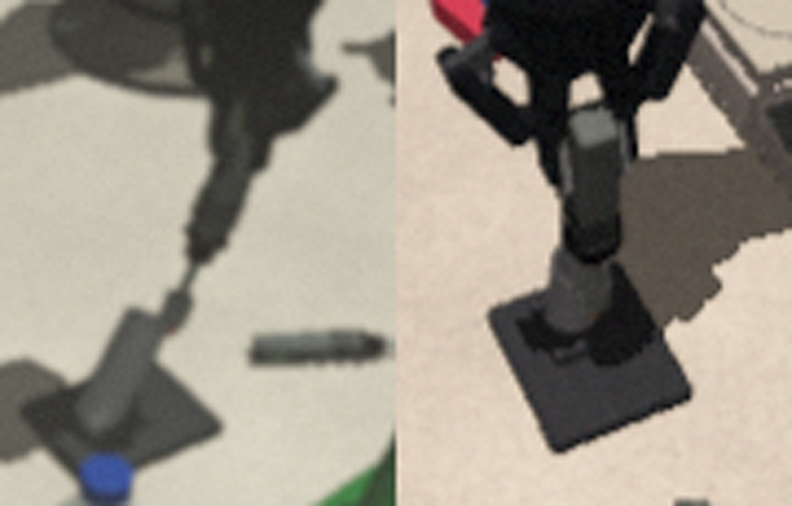

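The crop shows the foot outside the rim, with the wider sleeve's ledge sitting on the rim, which explains the upward force. The probe has already swung part of the way. I'll back off, go a little lower so the sleeve's side bears on the rim, and push on.

```bash
python3 -m pendant '[[0.015,0.006,0,-0.006,0],[0.015,0.012,0,-0.002,0],[0.015,0,0,0.016,0],[0.015,0,0,0.01,0],[0.015,0,0,0,0],[0.015,-0.008,0,0,0],[0.015,-0.008,0,0,0],[0.015,-0.004,0,0,0],[0.015,0,0,0,0]]'
python3 -m pendant '[[0.015,-0.006,0,-0.001,0],[0.015,-0.006,0,-0.001,0],[0.015,0,0,0,0]]'
python3 pose.py c
```

```text
t: 14.85
eef_pos: [0.4429, 0.2947, 0.3627]
tool_rot: [0.0, 0.175, 0.985, 0.0]
contact_force: [-0.3, -1.2, -1.3]
gripper_width: 0.256
grasp_force: 25.6
t: 15.1
eef_pos: [0.4538, 0.2909, 0.3648]
tool_rot: [0.0, 0.174, 0.985, 0.0]
contact_force: [-1.5, -0.6, -1.3]
gripper_width: 0.251
grasp_force: 25.8
15.1 [0.4538 0.2909 0.3648] [-0.3237  0.3332 -0.4402  1.8989  0.1728  0.9458  0.3763] [-1.4623 -0.5689 -1.2512] 25.752598643302917
scene 0.6 [406.9, 217.3] 260 zmin 0.05331877960811603 slopes dx/dz dy/dz -0.12750407622979465 0.035604779410464686 low [0.4808 0.2885 0.0593]
foot 0.58 [210.0, 197.3]
side 0.85 [268.1, 265.6] 290 zmin 0.057775781257535706 slopes dx/dz dy/dz -0.24626675222823996 0.10908885322742609 low [0.4681 0.2881 0.0655]
foot 0.59 [285.6, 382.3]
```

```bash
python3 -m pendant '[[0.015,-0.006,0,0,0],[0.015,-0.006,0,0,0],[0.015,0,0,0,0],[0.015,0.008,0,0,0],[0.015,0.008,0,0,0],[0.015,0,0,-0.03,0],[0.015,0,0,-0.04,0],[0.015,0,0,-0.04,0],[0.015,0,0,-0.03,0],[0.015,0,0,0,0],[0.015,0,0,0,0]]'
cat > axis.py <<'E'
from h import *
import sys
np.set_printoptions(precision=4,suppress=True)
o=bot.get_obs(); w=o["tool_rot"]; T=Rn.from_quat([w[1],w[2],w[3],w[0]]).as_matrix(); print(o["t"],o["eef_pos"],o["contact_force"],o["grasp_force"])
G=np.array(o["eef_pos"])+T[:,2]*.155
N=[];O=[];ft=[]
for c in ["scene","side"]:
    p,d=bot.read_camera(c); W=cloud(c,d); cv2.imwrite(f"pics/{sys.argv[1]}_{c}.png",p)
    for r in bot.trace("probe",c)[:3]:
        m=r["mask"]&(np.linalg.norm(W-G,axis=2)<.2)&(W[...,2]<G[2]-.025)
        if m.sum()<60: continue
        rows=np.where(m.any(1))[0]; pts=np.array([[np.where(m[v])[0][[0,-1]].mean(),v] for v in rows])
        l=cv2.fitLine(pts.astype(np.float32),cv2.DIST_HUBER,0,.01,.01).ravel()
        v=rows[-1]; lo=np.array([l[2]+l[0]/l[1]*(v-l[3]),v]); hi=np.array([l[2]+l[0]/l[1]*(rows[0]-l[3]),rows[0]])
        oo,a=ray(c,lo);_,b=ray(c,hi); n=np.cross(a,b); N.append(n/np.linalg.norm(n));O.append(oo); ft.append((oo,a)); print(c,r["score"],m.sum(),lo,hi); break
if len(N)==2:
    a=np.cross(*N); a/=np.linalg.norm(a); a*=np.sign(a[2])
    # point on axis at z=G z
    A=np.array([N[0],N[1],[0,0,1]]); X=np.linalg.solve(A,[N[0]@O[0],N[1]@O[1],G[2]])
    print("axis",a,"tilt deg",np.degrees(np.arccos(a[2])),"tool",T.T@a,"at grip",X,"G",G)
    for oo,r in ft:  # lowest visible point along axis
        M=np.stack([a,-r],1); s=np.linalg.lstsq(M,oo-X,rcond=None)[0]; print("low pt",X+a*s[0])
E
python3 axis.py d
```

```text
t: 16.32
eef_pos: [0.4482, 0.2934, 0.5065]
tool_rot: [0.002, 0.173, 0.985, 0.001]
contact_force: [-0.2, -0.1, -1.4]
gripper_width: 0.254
grasp_force: 26.0
16.3167 [0.4482 0.2934 0.5065] [-0.1724 -0.1243 -1.4245] 26.04386955499649
scene 0.76 327 [406.7061 204.    ] [416.6655 163.    ]
side 0.81 407 [267.6127 256.    ] [264.3547 215.    ]
axis [-0.0984  0.0284  0.9947] tilt deg 5.875799506841295 tool [ 0.0992 -0.0036 -0.9951] at grip [0.4419 0.2943 0.3515] G [0.4488 0.2937 0.3515]
low pt [0.4581 0.2897 0.1879]
low pt [0.4578 0.2897 0.1909]
```

The probe still leans about 5.9°, so it needs one more push, about 13 mm past the last end point.

```bash
python3 -m pendant '[[0.015,0,0,0.03,0],[0.015,0,0,0.04,0],[0.015,0,0,0.04,0],[0.015,0,0,0.03,0],[0.015,0,0,0,0],[0.015,-0.008,0,0,0],[0.015,-0.008,0,0,0],[0.015,-0.007,0,0,0],[0.015,-0.006,0,0,0],[0.015,0,0,0,0]]'
python3 -m pendant '[[0.015,0.008,0,0,0],[0.015,0.008,0,0,0],[0.015,0,0,-0.03,0],[0.015,0,0,-0.04,0],[0.015,0,0,-0.04,0],[0.015,0,0,-0.03,0],[0.015,0,0,0,0],[0.015,0,0,0,0]]'
python3 axis.py e
```

```text
t: 17.35
eef_pos: [0.478, 0.2823, 0.366]
tool_rot: [0.001, 0.175, 0.985, 0.001]
contact_force: [0.0, 0.7, -1.3]
gripper_width: 0.258
grasp_force: 26.2
t: 18.02
eef_pos: [0.4602, 0.2891, 0.5068]
tool_rot: [0.002, 0.173, 0.985, 0.001]
contact_force: [-0.4, 0.2, -2.5]
gripper_width: 0.252
grasp_force: 26.3
18.0167 [0.4602 0.2891 0.5068] [-0.3973  0.1701 -2.4665] 26.299661099910736
scene 0.63 311 [407.9479 203.    ] [414.3491 164.    ]
side 0.94 440 [268.624 257.   ] [262.6068 211.    ]
axis [-0.0018  0.0032  1.    ] tilt deg 0.2098330482797087 tool [-0.0004  0.0058 -1.    ] at grip [0.4527 0.2912 0.3518] G [0.4609 0.2894 0.3518]
low pt [0.453  0.2906 0.1893]
low pt [0.453  0.2906 0.1914]
```

The probe now stands upright, with about 0.2° of tilt. Next I'll carry it over the plate.

```bash
python3 -m pendant '[[0.015,-0.01,-0.01,0,0],[0.015,-0.02,-0.02,0,0],[0.015,-0.028,-0.028,0,0],[0.015,-0.028,-0.028,0,0],[0.015,-0.028,-0.028,0,0],[0.015,-0.028,-0.029,0,0],[0.015,-0.028,-0.029,0,0],[0.015,-0.028,-0.029,0,0],[0.015,-0.02,-0.02,0,0],[0.015,-0.012,-0.012,0,0],[0.015,0,0,0,0],[0.015,0,0,0,0]]'
python3 -m pendant '[[0.015,0,0,0.02,0],[0.015,0,0,0.03,0],[0.015,0,0,0.015,0],[0.015,0,0,0,0],[0.015,0,0,0,0]]'
python3 axis.py f
python3 - <<'E'
from h import *
for c in ["scene","side"]:
    p,d=bot.read_camera(c); W=cloud(c,d)
    Q=W[(np.abs(W[...,2]-.09)<.004)&(np.abs(W[...,0]-.6)<.15)&(np.abs(W[...,1])<.13)]
    print(c,cv2.minAreaRect((Q[:,:2]*1000).astype(np.float32)))
    for n in ["plate_mark","foot_face"]:
        for r in bot.pinpoint(n,c)[:2]: print(n,r["score"],r["at"],atz(c,r["at"],.09))
a=cv2.imread("pics/f_scene.png")[150:260,260:350]; b=cv2.imread("pics/f_side.png")[150:260,270:360]
cv2.imwrite("pics/f_crop.png",cv2.resize(np.hstack([a,b]),None,fx=4.4,fy=4.4,interpolation=cv2.INTER_CUBIC))
E
```

```text
t: 19.22
eef_pos: [0.5977, -0.0104, 0.5027]
tool_rot: [-0.002, 0.175, 0.985, -0.0]
contact_force: [-1.0, 0.2, -0.8]
gripper_width: 0.251
grasp_force: 26.2
t: 19.63
eef_pos: [0.5971, -0.0079, 0.4387]
tool_rot: [-0.001, 0.173, 0.985, 0.0]
contact_force: [-0.3, 0.3, -0.9]
gripper_width: 0.254
grasp_force: 26.1
19.6333 [ 0.5971 -0.0079  0.4387] [-0.2868  0.2614 -0.8553] 26.141728162765503
scene 0.55 238 [303.6309 203.    ] [302.8051 169.    ]
side 0.93 264 [315.416 201.   ] [314.4652 164.    ]
axis [-0.0071  0.0019  1.    ] tilt deg 0.4223385980622379 tool [ 0.01   -0.001  -0.9999] at grip [ 0.5909 -0.005   0.2837] G [ 0.5967 -0.0078  0.2837]
low pt [ 0.5921 -0.0053  0.1233]
low pt [ 0.592  -0.0053  0.1287]
scene ((592.9671020507812, -7.468009948730469), (141.32034301757812, 139.226806640625), 71.51402282714844)
plate_mark 0.97 [301.9, 207.7] [ 0.58253896 -0.02346768  0.09      ]
side ((588.4478759765625, -8.099502563476562), (140.73782348632812, 143.35858154296875), 72.03658294677734)
plate_mark 0.8 [315.5, 210.5] [ 0.59492842 -0.00732318  0.09      ]
plate_mark 0.75 [315.4, 155.9] [ 0.83849878 -0.25699052  0.09      ]
foot_face 0.58 [283.2, 381.6] [0.24985333 0.43813775 0.09      ]
```

View pics/f_crop.png

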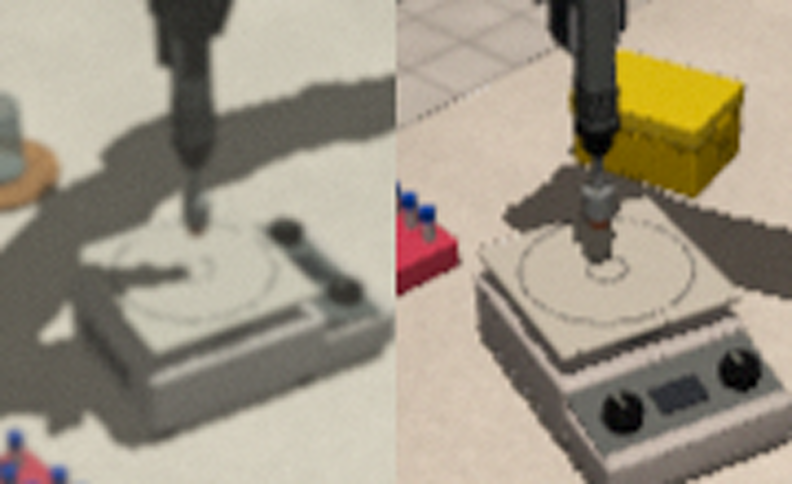

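The crop shows the foot hanging upright just above the plate: scene (304.5,202.5), side (316.4,201). The small circle is centred near scene (303.2,210.6) and side (317.5,210.7). I'll compare the two within the same cameras.

Run:
```python
from h import *
np.set_printoptions(precision=4,suppress=True)
M=[atz("scene",[303.2,210.6],.09),atz("side",[317.5,210.7],.09)]
# refine plate from stored start pictures + wrist: mark by depth rect ~ (.5897,-.0078)
print(M,np.mean(M,0))
A=np.array([.592,-.0053,.09])
for c in ["scene","side"]:
    m=bot.camera_model(c)
    for X in (A,[.5897,-.0078,.09]):
        y=m["intrinsics"]@(m["R"]@np.array(X)+m["t"]); print(c,y[:2]/y[2])
```

```text
[array([ 0.5913, -0.0092,  0.09  ]), array([ 0.5896, -0.0108,  0.09  ])] [ 0.5905 -0.01    0.09  ]
scene [303.9113 211.1553]
scene [303.839  210.5382]
side [315.7215 211.169 ]
side [316.8149 211.1111]
```

```bash
python3 -m pendant '[[0.015,0,-0.004,0.008,0],[0.015,0,0,0.01,0],[0.015,0,0,0.004,0],[0.015,0,0,0,0],[0.015,0,0,0,0]]'
for i in 1; do python3 -m pendant '[[0.015,0,0,0.003,0],[0.015,0,0,0.002,0],[0.015,0,0,0,0],[0.015,0,0,0,0]]'; done
python3 axis.py g
```

```text
t: 20.55
eef_pos: [0.5961, -0.0131, 0.4168]
tool_rot: [-0.001, 0.174, 0.985, -0.0]
contact_force: [0.9, -0.2, -1.5]
gripper_width: 0.253
grasp_force: 26.2
t: 20.88
eef_pos: [0.5962, -0.0131, 0.4125]
tool_rot: [-0.0, 0.174, 0.985, 0.0]
contact_force: [-0.0, 0.8, -1.6]
gripper_width: 0.254
grasp_force: 26.2
20.8833 [ 0.5962 -0.0131  0.4125] [-0.0479  0.7921 -1.6122] 26.244094669818878
scene 0.82 231 [302.6157 209.    ] [302.2752 175.    ]
side 0.66 245 [317.3 208. ] [316.4237 171.    ]
axis [-0.0157  0.0119  0.9998] tilt deg 1.1300397823476884 tool [ 0.0189  0.0059 -0.9998] at grip [ 0.5886 -0.0098  0.2575] G [ 0.5962 -0.0131  0.2575]
low pt [ 0.5912 -0.0118  0.0952]
low pt [ 0.5911 -0.0117  0.0991]
```

```bash
for i in 1; do python3 -m pendant '[[0.015,0,0.002,0.002,0],[0.015,0,0,0,0],[0.015,0,0,0,0],[0.015,0,0,0,0]]'; python3 -m pendant '[[0.015,0,0,0.002,0],[0.015,0,0,0,0],[0.015,0,0,0,0],[0.015,0,0,0,0]]';python3 -m pendant '[[0.015,0,0,0.002,0],[0.015,0,0,0,0],[0.015,0,0,0,0],[0.015,0,0,0,0]]'; done | grep -E "eef|contact"
```

```text
eef_pos: [0.5969, -0.0112, 0.4105]
contact_force: [-0.8, 0.0, -1.0]
eef_pos: [0.5969, -0.0113, 0.4085]
contact_force: [-0.8, -0.2, -1.6]
eef_pos: [0.5969, -0.0113, 0.4065]
contact_force: [-0.9, 0.2, -0.8]
```

```bash
for i in 1; do python3 -m pendant '[[0.015,0,0,0.002,0],[0.015,0,0,0,0],[0.015,0,0,0,0],[0.015,0,0,0,0]]'; python3 -m pendant '[[0.015,0,0,0.001,0],[0.015,0,0,0,0],[0.015,0,0,0,0],[0.015,0,0,0,0]]';python3 -m pendant '[[0.015,0,0,0.001,0],[0.015,0,0,0,0],[0.015,0,0,0,0],[0.015,0,0,0,0]]'; done | grep -E "eef|contact"
```

```text
eef_pos: [0.5969, -0.0112, 0.4045]
contact_force: [0.3, -0.2, -1.3]
eef_pos: [0.5969, -0.0113, 0.4036]
contact_force: [0.5, 0.0, -0.2]
eef_pos: [0.5969, -0.0113, 0.4025]
contact_force: [0.5, 0.2, -1.5]
```

```bash
for i in 1; do python3 -m pendant '[[0.015,0,0,0.0015,0],[0.015,0,0,0,0],[0.015,0,0,0,0],[0.015,0,0,0,0]]'; python3 -m pendant '[[0.015,0,0,0,0]]'; python3 -m pendant '[[0.015,0,0,0.0015,0],[0.015,0,0,0,0],[0.015,0,0,0,0],[0.015,0,0,0,0]]';python3 -m pendant '[[0.015,0,0,0,0]]'; done | grep -E "eef|contact"
```

```text
eef_pos: [0.597, -0.0113, 0.4012]
contact_force: [-0.1, -0.2, -1.2]
eef_pos: [0.597, -0.0113, 0.4012]
contact_force: [-0.2, 0.1, -0.1]
eef_pos: [0.597, -0.0113, 0.3997]
contact_force: [-0.3, -0.3, -0.4]
eef_pos: [0.597, -0.0112, 0.3997]
contact_force: [-0.0, -0.5, 1.1]
```

```bash
for i in 1; do python3 -m pendant '[[0.015,0,0,0.001,0],[0.015,0,0,0,0],[0.015,0,0,0,0]]'; python3 -m pendant '[[0.015,0,0,0,0]]'; python3 -m pendant '[[0.015,0,0,0.001,0],[0.015,0,0,0,0],[0.015,0,0,0,0]]';python3 -m pendant '[[0.015,0,0,0,0]]';python3 -m pendant '[[0.015,0,0,0,0]]';python3 -m pendant '[[0.015,0,0,0,0]]'; done | grep -E "eef|contact"
```

```text
eef_pos: [0.597, -0.0113, 0.3987]
contact_force: [1.0, -0.7, 1.5]
eef_pos: [0.597, -0.0113, 0.3987]
contact_force: [0.8, 0.4, 2.2]
eef_pos: [0.597, -0.0112, 0.3976]
contact_force: [0.3, -0.2, 2.6]
eef_pos: [0.597, -0.0113, 0.3976]
contact_force: [0.8, 0.5, 2.1]
eef_pos: [0.597, -0.0112, 0.3976]
contact_force: [0.2, 0.4, 1.5]
eef_pos: [0.597, -0.0112, 0.3976]
contact_force: [0.6, 0.9, 1.8]
```

The force is about 3.4 N above the hanging baseline, so the foot is close to half travel. I'll do a final check of tilt and position.

```bash
python3 axis.py k
python3 - <<'E'
from h import *
p,d=bot.read_camera("side"); W=cloud("side",d)
for r in bot.trace("beaker","side")[:1]: print(r["score"],r["at"],np.nanmedian(W[r["mask"]],0))
a=cv2.imread("pics/k_scene.png")[150:260,260:350]
cv2.imwrite("pics/k_crop.png",cv2.resize(np.hstack([a,p[150:260,270:410]]),None,fx=3.4,fy=3.4,interpolation=cv2.INTER_CUBIC))
E
```

```text
24.75 [ 0.597  -0.0112  0.3976] [0.6326 0.9082 1.7568] 26.674160957336426
scene 0.49 228 [303.0385 211.    ] [302.3724 180.    ]
side 0.64 195 [317.0453 210.    ] [315.8603 177.    ]
axis [-0.0022  0.0115  0.9999] tilt deg 0.668671006731196 tool [ 0.0058  0.0101 -0.9999] at grip [ 0.5907 -0.0085  0.2426] G [ 0.597  -0.0112  0.2426]
low pt [ 0.591  -0.0103  0.0876]
low pt [ 0.591  -0.0102  0.0923]
0.64 [391.4, 193.6] [ 0.51511942 -0.30534392  0.05726517]
```

View pics/k_crop.png

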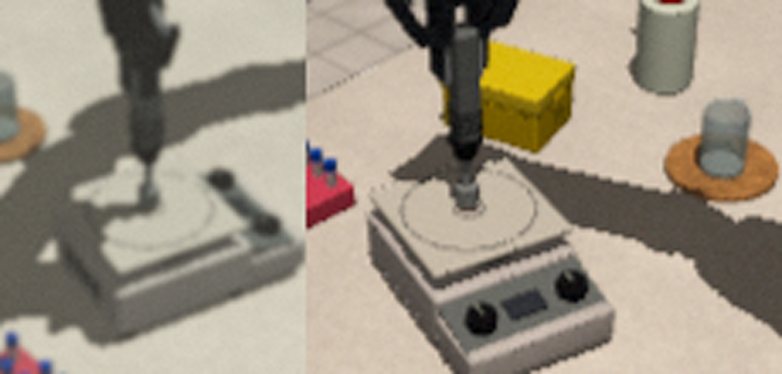

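The probe stands upright (0.7°) inside the small circle, about 2 mm off its centre, and the beaker is standing on the mat. I'll hand in.

```bash
python3 -c "
from station import bot
print(bot.hand_in())"
```

```text
the job is handed in; nothing more can be done
None
```

I handed the job in at about 25 s, and no verdict came back: the beaker stands on the cork mat, and the thermometer is held upright (0.7°) in the small circle, about 2 mm off centre, pressed at about 3.4 N (near half travel).

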